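Unlock the spring clamping jig and hold its jaw open at the marker

ROBOT

A 7-joint arm with a two-finger parallel gripper is mounted at the origin on a cart in front of the work surface, level with it; the furniture and walls round the work are solid. World frame = base frame: x ahead of the robot, y to its left, z up, the work surface at z = 0. Lengths are in m, angles in rad, forces in N, time in s.
With the tool pointing down it reaches from about 0.375 to 0.925 m from the base axis. Payload 3.1 kg.
Tool frame: the origin (TCP) lies at the very end of the fingers, on their centre line; the grasp point (between the pads) lies 19 mm behind it; y points along the fingers, x is the direction in which the jaws open and shut, and the axes are right-handed (so a half turn about y gives the same grasp; the last joint's range is limited). The gripper opens to 85 mm and grips with 20 to 120 N. Pads are 22 mm wide; open, the fingers measure 114 mm over their backs; the gripper's body (76 mm by 85 mm) begins 54 mm behind the grasp point. The pads swing forward as they close: fully open they stand 13 mm farther back than shut.
Start: joints at [1.108, 0.383, 0.044, 1.598, -0.018, 1.161, -0.05], TCP at [0.232, -0.607, 0.231] pointing down, gripper open.
Joint ranges: [-2.61, 2.61], [-0.41, 2.15], [-1.48, 1.57], [0, 2.5], [-1.57, 4.71], [0.05, 1.97], [-2.85, 2.85]. Speed limits (rad/s): [2.79, 2.79, 3.14, 3.14, 3.14, 3.14, 3.14].

INTERFACE

Orientations are given as a unit quaternion [x, y, z, w].
In Python, from rig import telemetry, cams, arm, find_in, outline_of, landmark_of gives the robot as it stands. The module is installed in compiled form; this text tells all that it offers.
- The arm moves only by the shell command python3 -m jog 'ROWS'. ROWS is JSON, a list of rows, each a list of 3 entries, a list of its own where there are three numbers: the shift along the tool's x, y, z in mm, then the turn, a rotation vector about the tool's x, y, z in degrees, then the opening in per cent of the stroke, from 0 (shut) to 100 (fully open). A call has exactly 5 rows; each row shifts and turns the pose as measured when the row begins, along the tool's axes as they then stand; what a row does not reach is not made up. A row lasts 1/8 s, in which the tool goes at most 62.5 mm and 10.7 degrees, less where a joint would pass 70% of its speed; a pose out of reach is approached as far as the arm can. A call is refused whole if a number of a shift passes 62.5 or a number of a turn 10.7, either way. A call with a gripper value outside its range is refused whole. The fingers move at their own pace and stop on an object; the grip force is fixed at half the most. Time passes only in rows, so rows that do not move let the fingers close, or fill a call up. It gives the time, the measured TCP pose, the force and the opening at its end, in the units of the state.
- telemetry.state(): the state, without advancing time (a new reading comes with each control period).
- cams.grab_frame(name): name is "scene" or "top"; returns a dict with "color" (384x512x3 uint8, red, green, blue), "fx", "fy", "cx", "cy" (pixels), "k1" (the pictures are not rectified: a ray, as slopes to the right and down, at radius r is drawn at 1 + k1 r^2 times it, then the intrinsics apply), "position" and "attitude" of the camera in the world. Camera axes: x right, y down, z forward; pixel columns grow to the right and rows downward; lengths in m; the calibration is good to about 2 mm. A picture is of the moment at which its call begins. There is no depth.
- arm.sign_off(): hands the job in, once; it reports no verdict.
Trained networks look in the newest picture that a camera, given by its name, has taken for a name from the list of things; names that differ only in an ending like _2 or _b are one class to them, and where a whole thing is asked for, a point or a joint stands for the part that bears it (a point fixed in the world has none). Each returns a list of dicts, best first, with "score" (0 to 1); they miss things now and then, are a little off and sometimes report something else, mostly with a low value. They report only what shows in the picture. A call takes as long as a camera call.
- find_in(target, camera): "bbox" ([centre column, centre row, width, height] in pixels, round what is visible of it).
- outline_of(target, camera): "region" (384x512 bool, what is visible of it) and "bbox" ([centre column, centre row, width, height] in pixels, round what is visible of it).
- landmark_of(target, camera): "position" ([column, row] in pixels: a listed point, or the origin of a listed thing).
The state is a dict: "time": time; "joint_pos": joint angles; "qd": joint speeds; "joint_efforts": joint torques, N m; "ee_pos": TCP position; "ee_rot": TCP orientation; "contact_force": force on the tool from outside, world axes, zero at the start; "torque": the same for the moment, N m; "opening": opening from 0.0 (shut) to 1.0 (fully open).
Only numpy, scipy, OpenCV 4.12 (cv2) and the standard library are available. Lean on these libraries where they do the work, as an engineer would, in place of code of your own. Each camera call takes 0.05 s, during which the arm holds its last target.

TASK

Get the clamping jig ready for the next workpiece: turn its black lock knob counter-clockwise until it clicks over, then pull the T-handle straight out along its slide until the brass pointer on the jaw is in line with the brass pointer of the marker on the scale. The jaw springs shut if let go, so finish still gripping the handle, holding the jaw still at the mark; leave the marker and the things lying about where they are.

Things in the scene. Friction and masses are not known exactly. Their poses are not given: they have to be found in the camera images.
- jig: clamping jig screwed to the bench: plywood base 295 x 195 x 12 mm with a wooden fixed jaw at its far end. Origin on the bench under the slide's centre line; jig x runs along the slide from the T-handle to the fixed jaw (away from the robot), y to the left, z up. The base reaches from x -170 to +125 mm and y -85 to +110 mm. The jig does not move; position and yaw vary.
- handle (a point): centre of the T-handle's crossbar: a round dark wooden bar, 16 mm diameter, 76 mm long along jig y, centre 100 mm above the bench, on an upright 14 mm steel post; free all round down to 46 mm above the bench. With the jaw shut it lies at jig x -100 mm, y 0. It is pulled along jig -x, towards the robot, and moves with the jaw.
- jaw (a joint): how far the moving jaw with its handle is pulled out, m: 0 shut, 0.095 end stop. A spring draws it shut with 6 N at 0 rising to 12 N at 0.085 (friction about 1 N). Locked by the knob's cam arm after about 3 mm of play as long as the knob is not turned; pulling on it then is useless and jams the knob.
- pointer (a point): tip of the small brass pointer on the right (-y) side of the moving jaw, at jig (52 mm, -57 mm) when shut, 40 mm above the bench; moves with the jaw.
- mark (a point): tip of the brass pointer of the marker, a small steel saddle 22 x 20 mm clamped on the scale rail at the right of the slide, with a thumb screw; tip at jig y -59 mm, 33 mm above the bench. It points at the line that the jaw's pointer must reach; 45 to 80 mm from the pointer along jig -x when the jaw is shut. It must stay where it is set.
- knob_grip (a point): point on the vertical axis of the black lock knob at gripping height, 85 mm above the bench, at jig (-14 mm, 67 mm). The grip is a wing bar 48 mm long, 14 mm thick, from 68 to 98 mm above the bench; its length lies along the x of this point's frame, which is jig x when locked; the point turns with the knob.
- knob (a joint): angle of the lock knob, rad: 0 locked (bar along jig x), growing counter-clockwise seen from above. A spring detent resists from 0.2 to 0.6 rad (at most about 0.15 N m); past 0.6 the knob clicks over by itself to about 1.0 and is free from there to its end stop at 1.4. Unlocked above 0.9; turning it to about 1.3 is sure.
- dowel_a: round wooden dowel, 165 mm long, 33 mm diameter, lying at the right of the jig; bystander
- disc: small wooden wheel, 42 mm diameter, 9 mm thick, lying on the far left corner of the jig's base; bystander
- measure: tape measure, 94 x 139 x 41 mm, on the bench at the left; bystander
- tall_block: wooden block 44 x 45 x 68 mm, on the bench at the left; bystander
- sander: sanding block 60 x 97 x 26 mm, on the bench at the right; bystander

How it is judged:
By the outcome, as a careful person would: the job done as asked, in the order asked, and still so for the second after the job is handed in, while the arm keeps its last pose, push and grip.
It also fails if it takes over 45 s, if anything falls off the work surface, if the arm or the gripper's body presses on something with over 40 N, if the wrist force passes 120 N, or if a joint passes its speed limit or range.

## Working session

There is one attempt and no reset: what is moved stays moved. The work goes in short steps, Python scripts to look and compute and a shell command to move; the robot and the scene stay as the last step left them, time stands still between calls to the robot, and variables do not carry over. Pictures are saved under pics/ and viewed, and the job is handed in when it is done.

```bash
mkdir -p pics; ls
python3 - <<'E'
from rig import telemetry, cams, find_in, landmark_of
import cv2
print(telemetry.state())
for n in("scene","top"):
    f=cams.grab_frame(n)
    print(n,{k:v for k,v in f.items() if k!="color"})
    cv2.imwrite(f"pics/{n}0.png",cv2.cvtColor(f["color"],cv2.COLOR_RGB2BGR))
    for t in("handle","pointer","mark","knob_grip","jig"):
        print(t,[(round(d["score"],2),[round(x,1) for x in d["position"]]) for d in landmark_of(t,n)[:3]])
print(telemetry.state()["time"])
E
```

```text
pics
{'time': 0.0, 'joint_pos': array([ 1.10822277,  0.38383754,  0.04383613,  1.59961525, -0.01786808,
        1.16118282, -0.04989017]), 'qd': array([-0.00095808,  0.00038323,  0.00098021, -0.00122861,  0.00129328,
        0.00123858,  0.00182901]), 'joint_efforts': array([-4.45748165e-04, -4.33461392e+01,  1.02423247e+00, -2.49509525e+01,
        1.05148740e-02,  1.13674926e-02, -7.28173404e-06]), 'ee_pos': array([ 0.23152114, -0.60634463,  0.22986644]), 'ee_rot': array([-0.58193481,  0.40179366, -0.40018391,  0.58289499]), 'contact_force': array([ 0.45640889,  0.49863916, -0.84554906]), 'torque': array([ 0.01882013,  0.00261976, -0.01884095]), 'opening': 1.0006896657965487}
scene {'fx': 398.07186580089945, 'fy': 398.07186580089945, 'cx': 263.0832278777891, 'cy': 192.3267635348332, 'k1': -0.020957141217678058, 'position': array([0.28814805, 0.70102149, 0.81300632]), 'attitude': array([-0.20468817,  0.89662075, -0.38384514,  0.08268553])}
handle [(0.96, [289.7, 214.1])]
pointer [(0.72, [252.4, 192.5])]
mark [(0.42, [277.1, 206.1])]
knob_grip []
jig [(0.83, [256.7, 221.2])]
top {'fx': 366.43756975682436, 'fy': 366.43756975682436, 'cx': 247.68996350816477, 'cy': 185.4084290409581, 'k1': 0.01628215938161466, 'position': array([0.37343064, 0.0155605 , 1.24330313]), 'attitude': array([-0.6999682 ,  0.70866296, -0.05704153,  0.06773181])}
handle []
pointer [(0.83, [262.8, 165.3])]
mark [(0.36, [259.9, 189.5])]
knob_grip []
jig [(0.58, [246.5, 179.6])]
0.6
```

Run:
```python
import cv2
a=cv2.imread("pics/scene0.png");b=cv2.imread("pics/top0.png")
cv2.imwrite("pics/s0z.png",cv2.resize(a[120:300,160:400],None,fx=3.3,fy=3.3,interpolation=cv2.INTER_CUBIC))
cv2.imwrite("pics/t0z.png",cv2.resize(b[90:270,140:380],None,fx=3.3,fy=3.3,interpolation=cv2.INTER_CUBIC))
```

```text
(no output)
```

View pics/s0z.png

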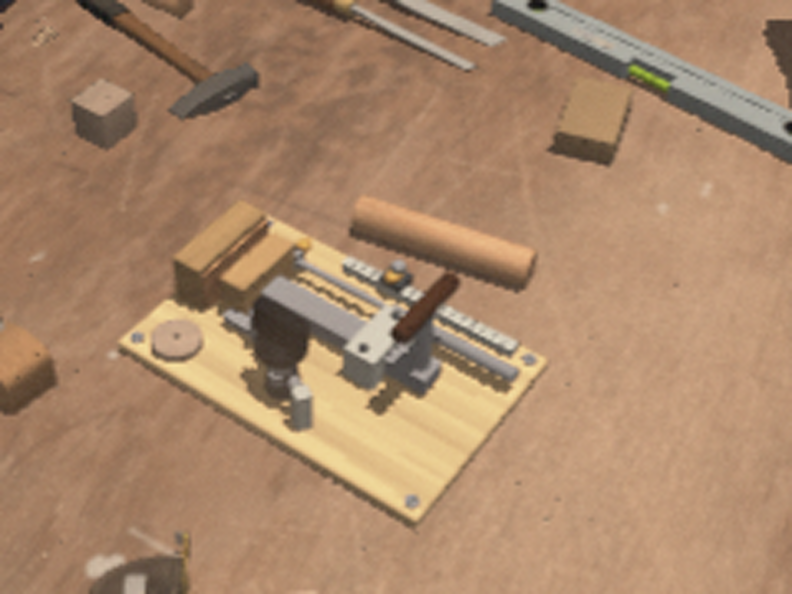

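View pics/t0z.png

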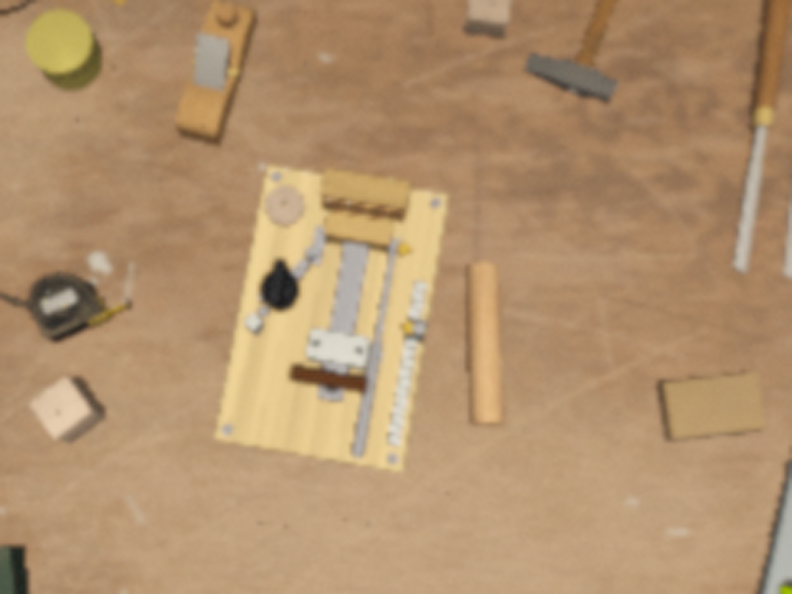

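View pics/top0.png

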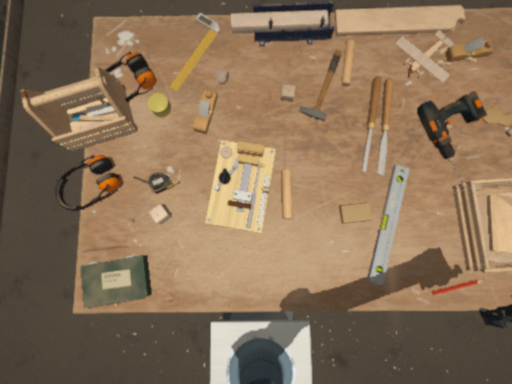

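The knob shows at (225,177) in the top view. The jaw pointer's brass is at about (263,165) and the marker's brass at about (263,189), and neither is occluded. Next I'll fit the jig pose from both views.

```bash
cat > h.py <<'E'
import numpy as np, cv2
from scipy.spatial.transform import Rotation as R
from scipy.optimize import least_squares
def proj(f,P):
    P=np.atleast_2d(P); c=R.from_quat(f["attitude"]).inv().apply(P-f["position"])
    s=c[:,:2]/c[:,2:]; r2=(s**2).sum(1,keepdims=True); s=s*(1+f["k1"]*r2)
    return s*[f["fx"],f["fy"]]+[f["cx"],f["cy"]]
def ray(f,px):
    d=(np.array(px)-[f["cx"],f["cy"]])/[f["fx"],f["fy"]]; s=d.copy()
    for _ in range(5): s=d/(1+f["k1"]*(s@s))
    v=R.from_quat(f["attitude"]).apply([s[0],s[1],1]); return f["position"],v
def onz(f,px,z):
    p,v=ray(f,px); return p+v*(z-p[2])/v[2]
def tri(f,a,g,b):
    p,u=ray(f,a);q,v=ray(g,b)
    t=np.linalg.lstsq(np.c_[u,-v],q-p,rcond=None)[0]
    A=p+u*t[0];B=q+v*t[1]; return (A+B)/2,np.linalg.norm(A-B)
def J2W(j,p):
    c,s=np.cos(j[2]),np.sin(j[2]); p=np.atleast_2d(p)
    return np.c_[j[0]+c*p[:,0]-s*p[:,1], j[1]+s*p[:,0]+c*p[:,1], p[:,2]]
E
python3 - <<'E'
from h import *
from rig import cams,find_in,outline_of,landmark_of
F={n:cams.grab_frame(n) for n in("top","scene")}
z=lambda x,y,ox,oy:(np.array([x,y])+.5)/3.3-.5+[ox,oy]
top=lambda x,y:z(x,y,140,90); sc=lambda x,y:z(x,y,160,120)
obs=[("top",top(265,165),(.125,.11,.012)),("top",top(448,194),(.125,-.085,.012)),("top",top(402,470),(-.17,-.085,.012)),("top",top(216,440),(-.17,.11,.012)),
("scene",sc(120,344),(.125,.11,.012)),("scene",sc(548,359),(-.17,-.085,.012)),("scene",sc(413,520),(-.17,.11,.012)),
("scene",(289.7,214.1),(-.1,0,.1)),("top",top(329,377),(-.1,0,.105))]
res=lambda j:np.concatenate([proj(F[n],J2W(j,p))[0]-u for n,u,p in obs])
s=least_squares(res,[.5,.0,0],loss="soft_l1"); j=s.x
print("jig",j,np.degrees(j[2])); print(res(j).reshape(-1,2).round(1))
np.save("jig.npy",j)
for t in("handle","pointer","mark","knob_grip","knob"):
    for n in F:
        print(t,n,[(round(d["score"],2),np.round(d["bbox"],1)) for d in find_in(t,n)[:2]],[(round(d["score"],2),np.round(d["position"],1)) for d in landmark_of(t,n)[:2]] if t!="knob" else "")
for t,p in dict(handle=(-.1,0,.1),knob=(-.014,.067,.085),pointer=(.052,-.057,.04)).items():
    w=J2W(j,p)[0]; print(t,w.round(4),[proj(F[n],w)[0].round(1) for n in F])
inv=lambda w:(R.from_euler("z",-j[2]).apply(np.array(w)-[j[0],j[1],0])*1000).round(1)
print("handle tri",*[ (inv(a),d) for a,d in [tri(F["top"],top(329,377),F["scene"],(289.7,214.1))]])
print("knob top",*[ (inv(a),d) for a,d in [tri(F["top"],top(281,287),F["scene"],sc(281,315))]])
for n,a,b in(("scene",(252.4,192.5),(277.1,206.1)),("top",(262.8,165.3),(259.9,189.5))):
    print(n,inv(onz(F[n],a,.04)),inv(onz(F[n],b,.033)))
E
```

```text
jig [ 0.61450821  0.04302468 -0.18300706] -10.485532421657037
[[-0.1 -0.1]
 [-0.4  0.1]
 [-0.5  0.9]
 [-1.4 -0. ]
 [-1.3 -1.8]
 [ 0.7 -1.3]
 [ 1.2 -0.4]
 [-0.9 -2.3]
 [-0.9  0.7]]
handle top [(0.62, array([246.4, 183.2,  40.5,  51. ]))] [(0.75, array([236.2, 205.8]))]
handle scene [(0.97, array([263.4, 214.2,  71.8,  50.7]))] [(0.55, array([288.7, 211.7]))]
pointer top [(0.76, array([247.4, 181.7,  36. ,  54.2])), (0.56, array([289.5, 197.5,   9.4,  48.4]))] [(0.73, array([235.7, 207.8])), (0.7, array([260.5, 165.9]))]
pointer scene [(0.8, array([261.4, 214.8,  76.8,  50.7]))] []
mark top [(0.51, array([264.6, 191.1,   7.1,   7.6]))] [(0.42, array([263.6, 191.2]))]
mark scene [(0.44, array([280.6, 205.1,   9.5,   6.5]))] [(0.59, array([277.7, 204.2]))]
knob_grip top [(0.47, array([225.9, 175.5,  14.1,  16.6]))] [(0.49, array([221.7, 177.9]))]
knob_grip scene [(0.85, array([246.9, 220.7,  17.4,  29.6]))] [(0.59, array([248.1, 215.1]))]
knob top [(0.6, array([225.8, 177.7,  18.7,  15.6]))] 
knob scene [(0.6, array([245.2, 224.1,  18.1,  27.8])), (0.41, array([217.6, 223.9,  15.1,  12. ]))] 
handle [0.5162 0.0612 0.1   ] [array([238.5, 204.8]), array([288.8, 211.8])]
knob [0.6129 0.1115 0.085 ] [array([223. , 175.8]), array([244.7, 216.8])]
pointer [ 0.6553 -0.0225  0.04  ] [array([263.8, 165.6]), array([253.6, 191.3])]
handle tri (array([-98.3,  -2.5,  89.7]), np.float64(0.006022908770128528))
knob top (array([-13.4,  61.8,  85.2]), np.float64(0.004912687405527878))
scene [ 51.8 -51.1  40. ] [-30.5 -54.2  33. ]
top [ 52.5 -53.3  40. ] [-29.4 -57.3  33. ]
```

Run:
```python
import cv2
a=cv2.imread("pics/scene0.png");b=cv2.imread("pics/top0.png")
cv2.imwrite("pics/s0zz.png",cv2.resize(a[180:230,225:305],None,fx=10,fy=10,interpolation=cv2.INTER_NEAREST))
cv2.imwrite("pics/t0zz.png",cv2.resize(b[150:210,210:290],None,fx=10,fy=10,interpolation=cv2.INTER_NEAREST))
```

```text
(no output)
```

View pics/s0zz.png

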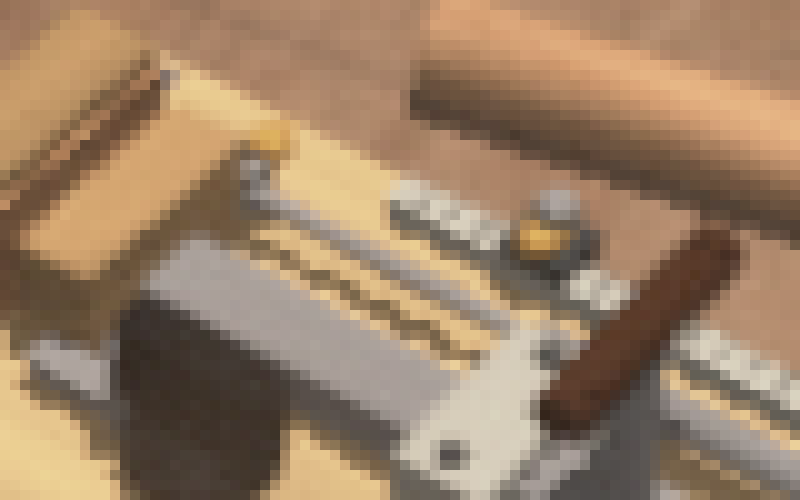

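View pics/t0zz.png

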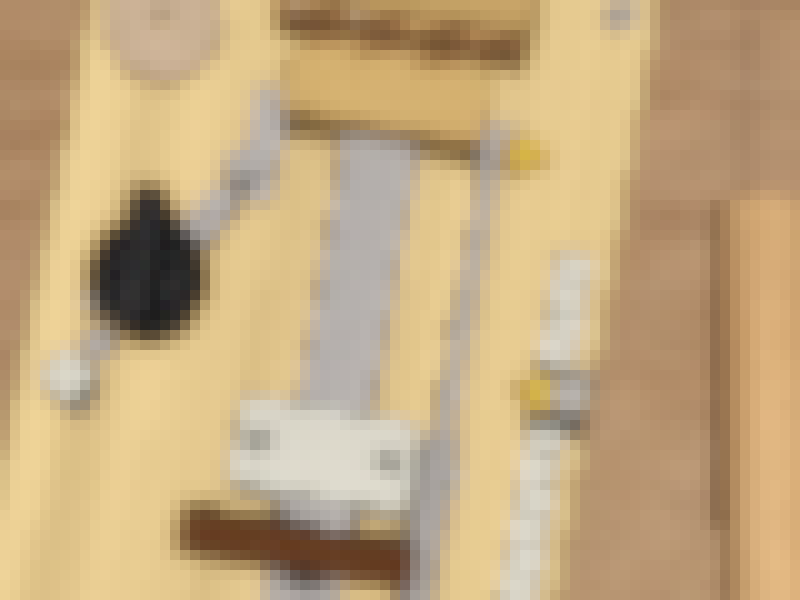

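```bash
cat >> h.py <<'E'
def pert(f,d):
    g=dict(f); g["position"]=f["position"]+d[:3]*1e-3
    g["attitude"]=(R.from_rotvec(d[3:]*1e-3)*R.from_quat(f["attitude"])).as_quat(); return g
E
python3 - <<'E'
from h import *
from rig import cams
F={n:cams.grab_frame(n) for n in("top","scene")}
z=lambda x,y,ox,oy:(np.array([x,y])+.5)/3.3-.5+[ox,oy]
top=lambda x,y:z(x,y,140,90); sc=lambda x,y:z(x,y,160,120)
obs=[("top",top(265,165),(.125,.11,.012)),("top",top(448,194),(.125,-.085,.012)),("top",top(402,470),(-.17,-.085,.012)),("top",top(216,440),(-.17,.11,.012)),
("scene",sc(120,344),(.125,.11,.012)),("scene",sc(548,359),(-.17,-.085,.012)),("scene",sc(413,520),(-.17,.11,.012)),
("scene",(289,212.5),(-.1,0,.1)),("top",top(329,376),(-.1,0,.105)),("top",(264.0,165.2),(.052,-.057,.04)),("scene",(253.3,193),(.052,-.057,.04)),("top",(224.6,176.8),(-.014,.067,.098)),("scene",(246,214),(-.014,.067,.094))]
def cams2(q): return {"top":pert(F["top"],q[3:9]),"scene":pert(F["scene"],q[9:15])}
def rp(q):
    G=cams2(q); return np.concatenate([proj(G[n],J2W(q[:3],p))[0]-u for n,u,p in obs])
s=least_squares(lambda q:np.r_[rp(q)/.6,q[3:]/2],np.r_[.614,.043,-.183,np.zeros(12)],loss="soft_l1");q=s.x
print(q.round(4)); print(rp(q).reshape(-1,2).round(1)); np.save("q.npy",q)
cov=np.linalg.inv(s.jac.T@s.jac); print("sd",np.sqrt(np.diag(cov))[:3])
j=q[:3];G=cams2(q)
inv=lambda w:(R.from_euler("z",-j[2]).apply(np.array(w)-[j[0],j[1],0])*1000).round(1)
print("mark",inv(onz(G["top"],(261,188.5),.033)),inv(onz(G["scene"],(277.5,205.5),.033)),inv(tri(G["top"],(261,188.5),G["scene"],(277.5,205.5))[0]))
for t,p in dict(handle=(-.1,0,.1),knob=(-.014,.067,.085),pointer=(.052,-.057,.04)).items():
    print(t,J2W(j,p)[0].round(4))
E
```

```text
[ 0.6153  0.041  -0.1765 -0.142   0.0681  0.7458  0.008  -0.0186 -0.2246
  0.142  -0.0681  2.2981 -2.3054 -0.6269  0.3181]
[[ 0.3 -0.1]
 [-0.  -0.3]
 [ 0.5  0.5]
 [-0.5 -0. ]
 [-1.  -0.6]
 [ 0.5 -0.6]
 [ 1.6  0.3]
 [-0.1  0.1]
 [-0.   0.8]
 [ 0.4  0.1]
 [ 0.2 -0.7]
 [-1.3 -1.9]
 [-1.2  1.3]]
sd [0.00235222 0.00278887 0.0056605 ]
mark [-27.  -58.3  33. ] [-28.3 -59.7  33. ] [-28.  -58.7  34. ]
handle [0.5169 0.0586 0.1   ]
knob [0.6133 0.1094 0.085 ]
pointer [ 0.6565 -0.0242  0.04  ]
```

```bash
cat >> h.py <<'E'
def wtool(goal, axis_deg, st):
    """world TCP goal + tool x heading deg (mod 180) -> mm in tool axes, deg turn about world z, rotvec to exact pose (tool axes)"""
    r=R.from_quat(st["ee_rot"]); d=r.inv().apply(np.array(goal)-st["ee_pos"])*1000
    best=None
    for k in (0,180,-180):
        a=np.radians(axis_deg+k); x=np.array([np.cos(a),np.sin(a),0]); y=np.array([0,0,-1.]); 
        T=R.from_matrix(np.c_[x,y,np.cross(x,y)]); v=np.degrees((r.inv()*T).as_rotvec())
        if best is None or np.linalg.norm(v)<np.linalg.norm(best): best=v
    return d.round(1),best.round(2)
E
python3 - <<'E'
from h import *
from rig import telemetry
s=telemetry.state(); m=R.from_quat(s["ee_rot"]).as_matrix(); print(m.round(3)); print("x heading",np.degrees(np.arctan2(m[1,0],m[0,0])),"radial",np.degrees(np.arctan2(s["ee_pos"][1],s["ee_pos"][0])))
print(wtool([.612,.108,.2],79.9,s)); print(wtool([.612,.108,.2],-10.1,s))
E
```

```text
[[ 0.357  0.     0.934]
 [-0.934 -0.     0.357]
 [ 0.    -1.     0.   ]]
x heading -69.09513365276291 radial -69.09521416084185
(array([-532.5,   31.3,  610.3]), array([-0., 31.,  0.]))
(array([-532.5,   31.3,  610.3]), array([ -0., -59.,   0.]))
```

```bash
python3 -m jog '[[[-39,0,45],[0,0,0],100],[[-39,0,45],[0,0,0],100],[[-39,0,45],[0,0,0],100],[[-39,0,45],[0,0,0],100],[[-39,0,45],[0,0,0],100]]'
cat > st.py <<'E'
import sys
from h import *
from rig import telemetry
s=telemetry.state(); a=[float(x) for x in sys.argv[1:]]
print(wtool(a[:3],a[3],s), s["ee_pos"].round(4), s["contact_force"].round(1), s["torque"].round(2), round(s["opening"],3), round(s["time"],2), "q",s["joint_pos"].round(2))
E
python3 st.py .612 .108 .2 79.9
```

```text
time: 2.33
ee_pos: [0.3732, -0.3449, 0.231]
ee_rot: [0.581, -0.404, 0.406, -0.578]
contact_force: [0.9, 0.5, 0.7]
opening: 1.001
(array([-343.4,   28.4,  380.1]), array([1.000e-02, 3.021e+01, 3.400e-01])) [ 0.3732 -0.3449  0.231 ] [0.9 0.5 0.7] [-0.   -0.06 -0.04] 1.001 2.33 q [ 0.78  0.12 -0.13  1.93  0.02  1.09 -0.58]
```

```bash
python3 -m jog '[[[-40,0,45],[0,0,0],100],[[-40,0,45],[0,0,0],100],[[-40,0,45],[0,0,0],100],[[-40,0,45],[0,0,0],100],[[-40,0,45],[0,0,0],100]]' >/dev/null
python3 st.py .612 .108 .2 79.9
```

```text
(array([-138. ,   30.7,  147.7]), array([-0.34, 30.1 ,  0.6 ])) [ 0.5202 -0.0718  0.2318] [0.8 0.3 0.2] [-0.04  0.05 -0.03] 1.002 2.95 q [ 0.41  0.17 -0.39  1.89  0.08  1.1  -1.23]
```

```bash
python3 -m jog '[[[-40,0,45],[0,0,0],100],[[-40,0,45],[0,0,0],100],[[0,8,0],[0,10,0],100],[[0,8,0],[0,10,0],100],[[0,8,0],[0,10,0],100]]' >/dev/null
python3 st.py .612 .108 .2 79.9
```

```text
(array([-65.3,   9. ,  18.3]), array([-0.8 , -0.14,  0.15])) [0.5823 0.047  0.2089] [ 0.5 -0.2  0.1] [ 0.04  0.01 -0.01] 1.002 3.58 q [ 0.17  0.3  -0.38  1.78  0.13  1.08 -2.01]
```

```bash
python3 -m jog '[[[-33,5,9],[0,0,0],60],[[-31,4,9],[0,0,0],60],[[0,0,0],[0,0,0],60],[[0,0,0],[0,0,0],60],[[0,0,0],[0,0,0],60]]' >/dev/null
python3 st.py .612 .108 .11 79.9
python3 - <<'E'
from h import *
from rig import cams
for n in("scene","top"):
    f=cams.grab_frame(n)["color"][...,::-1]
    c=f[130:250,180:340] if n=="scene" else f[120:240,170:330]
    cv2.imwrite(f"pics/{n}1.png",cv2.resize(c,None,fx=5,fy=5,interpolation=cv2.INTER_CUBIC))
E
```

```text
(array([-4. , 88.8, -1.5]), array([-0.73, -0.46,  0.34])) [0.6117 0.1045 0.1988] [ 0.3 -0.3  0.7] [ 0.04 -0.   -0.01] 0.603 4.2 q [ 0.07  0.38 -0.39  1.69  0.17  1.09 -2.13]
```

View pics/scene1.png

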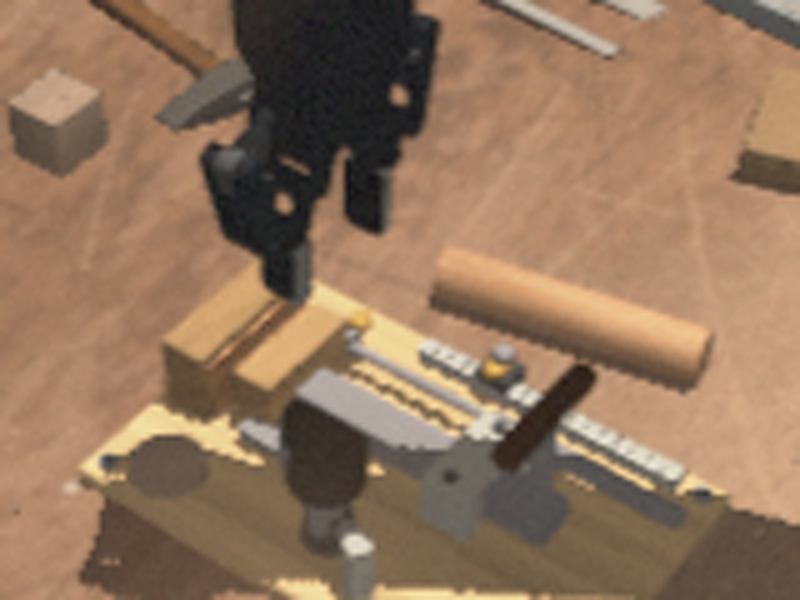

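View pics/top1.png

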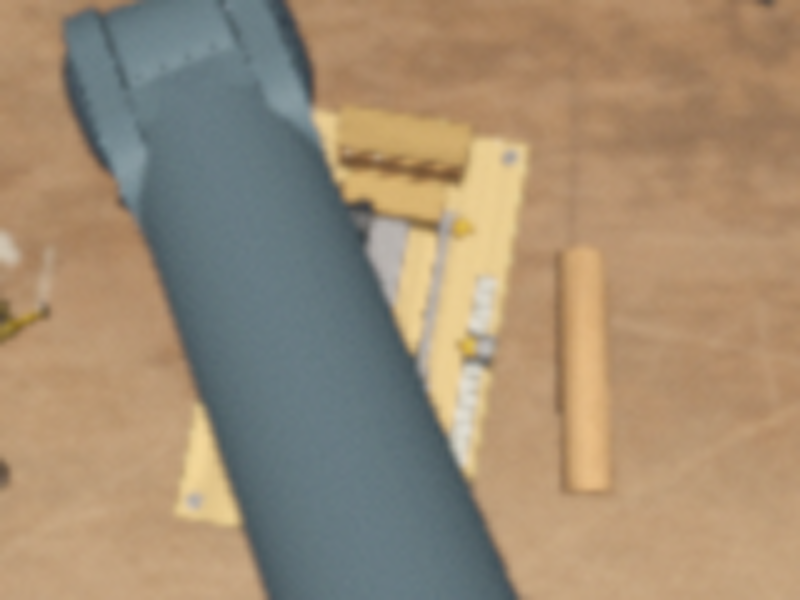

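Run:
```python
from h import *
from rig import cams,telemetry
q=np.load("q.npy");f=cams.grab_frame("scene");g=pert(f,q[9:15]);t=cams.grab_frame("top");tg=pert(t,q[3:9])
p=telemetry.state()["ee_pos"]
for dz in(0,.008): print(dz,proj(f,p+[0,0,dz]).round(1),proj(g,p+[0,0,dz]).round(1))
for j in (q[:3],np.load("jig.npy")):
  for z in(.068,.098):
    for dx in(-.024,0,.024): 
      for dy in(-.007,.007):
        w=J2W(j,(-.014+dx,.067+dy,z)); print(z,dx,dy,"scene z",((proj(g,w)[0]-[180,130])*5).round(),((proj(f,w)[0]-[180,130])*5).round(), "top",((proj(t,w)[0]-[210,150])*10).round())
print(wtool([.612,.108,.11],79.9,telemetry.state()))
```

```text
0 [[245.3 181.2]] [[245.3 182.9]]
0.008 [[245.2 178.6]] [[245.3 180.3]]
0.068 -0.024 -0.007 scene z [372. 474.] [372. 466.] top [149. 342.]
0.068 -0.024 0.007 scene z [355. 491.] [355. 484.] top [106. 335.]
0.068 0 -0.007 scene z [334. 453.] [334. 446.] top [161. 271.]
0.068 0 0.007 scene z [317. 470.] [317. 462.] top [119. 264.]
0.068 0.024 -0.007 scene z [296. 433.] [296. 425.] top [174. 200.]
0.068 0.024 0.007 scene z [279. 449.] [279. 441.] top [132. 193.]
0.098 -0.024 -0.007 scene z [372. 434.] [372. 426.] top [141. 325.]
0.098 -0.024 0.007 scene z [354. 451.] [354. 443.] top [ 98. 318.]
0.098 0 -0.007 scene z [333. 413.] [333. 405.] top [154. 252.]
0.098 0 0.007 scene z [315. 429.] [315. 421.] top [111. 245.]
0.098 0.024 -0.007 scene z [294. 392.] [294. 384.] top [168. 180.]
0.098 0.024 0.007 scene z [277. 408.] [277. 400.] top [125. 173.]
0.068 -0.024 -0.007 scene z [371. 478.] [371. 470.] top [142. 343.]
0.068 -0.024 0.007 scene z [354. 495.] [354. 487.] top [100. 336.]
0.068 0 -0.007 scene z [333. 456.] [333. 449.] top [155. 272.]
0.068 0 0.007 scene z [316. 473.] [316. 465.] top [113. 265.]
0.068 0.024 -0.007 scene z [295. 436.] [295. 428.] top [168. 202.]
0.068 0.024 0.007 scene z [278. 452.] [278. 444.] top [127. 195.]
0.098 -0.024 -0.007 scene z [370. 437.] [370. 429.] top [134. 326.]
0.098 -0.024 0.007 scene z [353. 454.] [353. 446.] top [ 91. 319.]
0.098 0 -0.007 scene z [331. 416.] [331. 408.] top [148. 254.]
0.098 0 0.007 scene z [314. 432.] [314. 424.] top [105. 246.]
0.098 0.024 -0.007 scene z [293. 395.] [293. 387.] top [162. 181.]
0.098 0.024 0.007 scene z [276. 411.] [276. 403.] top [119. 174.]
(array([-3.9, 88.9, -1.7]), array([-0.74, -0.47,  0.33]))
```

```bash
python3 -m jog '[[[-4,45,-1],[-0.7,0,0],60],[[0,44,0],[0,0,0],60],[[0,14,0],[0,0,0],60],[[0,0,0],[0,0,0],60],[[0,0,0],[0,0,0],60]]' >/dev/null
python3 st.py .612 .108 .075 79.9
python3 - <<'E'
from h import *
from rig import cams
for n in("scene",):
    f=cams.grab_frame(n)["color"][...,::-1]
    c=f[160:250,190:310]
    cv2.imwrite(f"pics/{n}2.png",cv2.resize(c,None,fx=6,fy=6,interpolation=cv2.INTER_CUBIC))
E
```

```text
(array([-0.6, 23.3, -4.6]), array([-0.51, -0.67,  0.21])) [0.6162 0.1067 0.0983] [-0.4 -0.4  0.4] [-0.06  0.01  0.01] 0.597 5.03 q [ 0.05  0.51 -0.37  1.75  0.23  0.92 -2.17]
```

View pics/scene2.png

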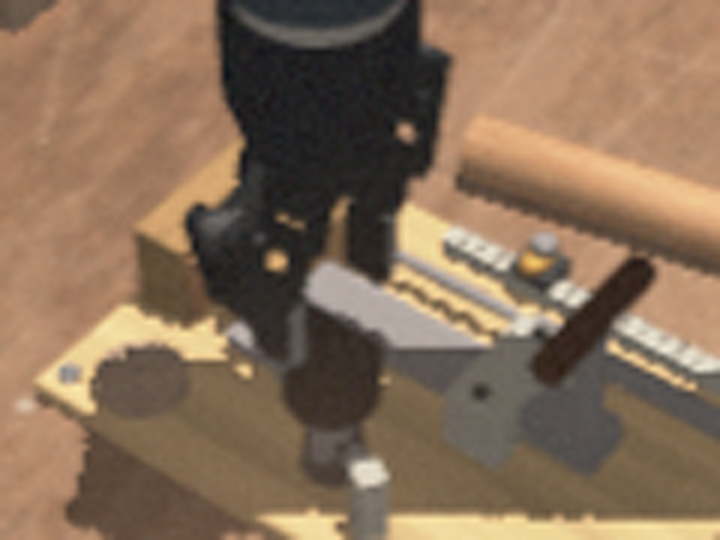

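```bash
python3 -m jog '[[[-1,12,-5],[-0.4,-0.6,0],60],[[0,12,-1],[0,0,0],60],[[0,0,0],[0,0,0],60],[[0,0,0],[0,0,0],30],[[0,0,0],[0,0,0],30]]' >/dev/null
python3 st.py .612 .108 .074 79.9
python3 - <<'E'
from h import *
from rig import cams
for n in("scene",):
    f=cams.grab_frame(n)["color"][...,::-1]
    c=f[160:250,190:310]
    cv2.imwrite(f"pics/{n}3.png",cv2.resize(c,None,fx=6,fy=6,interpolation=cv2.INTER_CUBIC))
E
```

```text
(array([1.5, 1.6, 0. ]), array([-0.37, -0.02,  0.11])) [0.6122 0.1095 0.0756] [-1.2  0.3 -0.4] [ 0.03  0.04 -0.02] 0.303 5.7 q [ 0.04  0.53 -0.36  1.77  0.24  0.88 -2.18]
```

View pics/scene3.png

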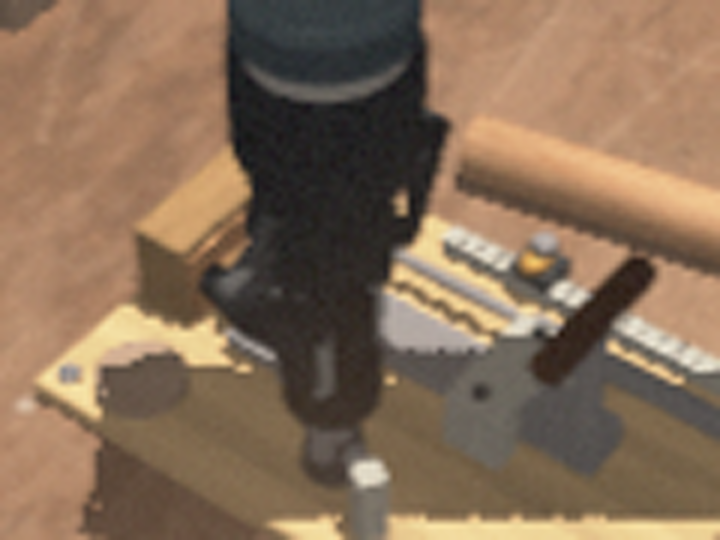

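The near finger is at about (325,370) in the zoom, mid-bar on the knob face (285–380), with no contact force. I'll close the gripper.

```bash
python3 -m jog '[[[0,0,0],[0,0,0],10],[[0,0,0],[0,0,0],0],[[0,0,0],[0,0,0],0],[[0,0,0],[0,0,0],0],[[0,0,0],[0,0,0],0]]' >/dev/null
python3 st.py .612 .108 .074 79.9
```

```text
(array([ 2.1,  2.1, -0.2]), array([-0.4 , -0.  ,  0.06])) [0.6125 0.11   0.0761] [-0.4  1.   0. ] [-0.01  0.05 -0.01] 0.152 6.38 q [ 0.04  0.53 -0.36  1.77  0.24  0.88 -2.18]
```

```bash
python3 -m jog '[[[0,0,0],[0,-9,0],0],[[0,0,0],[0,-9,0],0],[[0,0,0],[0,-9,0],0],[[0,0,0],[0,-9,0],0],[[0,0,0],[0,-9,0],0]]' >/dev/null
python3 st.py .6125 .11 .075 154.4
```

```text
(array([-0.8,  1.1,  0.2]), array([ -0.15, -28.23,   0.4 ])) [0.6128 0.1092 0.0761] [-0.2  0.4 -2.4] [0.26 0.06 0.04] 0.149 7.0 q [ 0.17  0.57 -0.53  1.76  0.36  0.91 -1.45]
```

```bash
python3 -m jog '[[[0,0,0],[0,-9,0],0],[[0,0,0],[0,-9,0],0],[[0,0,0],[0,-8,0],0],[[0,0,0],[0,-2,0],0],[[0,0,0],[0,0,0],0]]' >/dev/null
python3 st.py .6125 .11 .075 154.4
python3 - <<'E'
from h import *
from rig import cams
f=cams.grab_frame("scene")["color"][...,::-1]
cv2.imwrite("pics/scene4.png",cv2.resize(f[160:250,190:310],None,fx=6,fy=6,interpolation=cv2.INTER_CUBIC))
E
```

```text
(array([-1. ,  1.1,  0.6]), array([-0.17,  0.42,  0.35])) [0.6131 0.109  0.0761] [0.1 0.6 0.3] [0.24 0.15 0.07] 0.152 7.62 q [ 0.26  0.59 -0.64  1.76  0.43  0.93 -1.  ]
```

View pics/scene4.png

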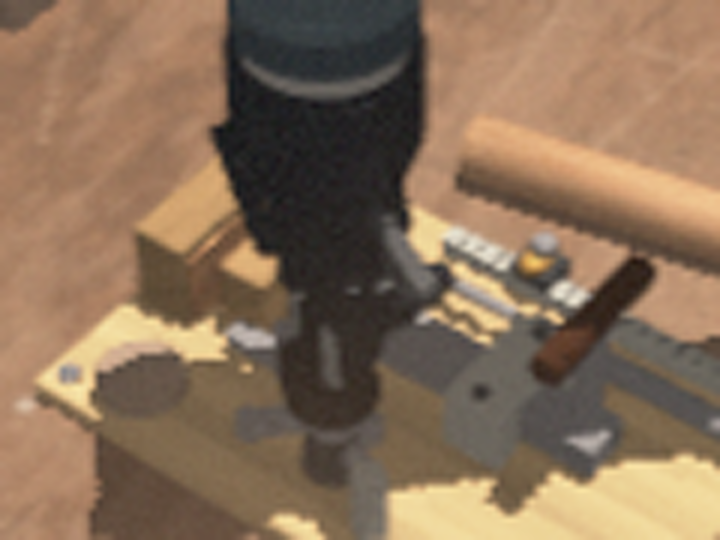

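The knob and its cam arm have turned; the arm now points left at zoom (260,420). I'll release and rise.

```bash
python3 -m jog '[[[0,0,0],[0,0,0],45],[[0,0,0],[0,0,0],45],[[0,-15,0],[0,0,0],45],[[0,-40,0],[0,0,0],60],[[0,-40,0],[0,0,0],100]]' >/dev/null
python3 st.py .5169 .0586 .19 169.9
python3 - <<'E'
from h import *
from rig import cams
f=cams.grab_frame("scene")["color"][...,::-1]
cv2.imwrite("pics/scene5.png",cv2.resize(f[160:250,190:310],None,fx=6,fy=6,interpolation=cv2.INTER_CUBIC))
E
```

```text
(array([-63.3, -18.3, -84.2]), array([  0.19, -15.13,   0.07])) [0.6101 0.1077 0.1716] [ 0.3 -0.3 -0.1] [-0.    0.01 -0.02] 0.795 8.3 q [ 0.3   0.48 -0.7   1.7   0.34  1.09 -0.94]
```

View pics/scene5.png

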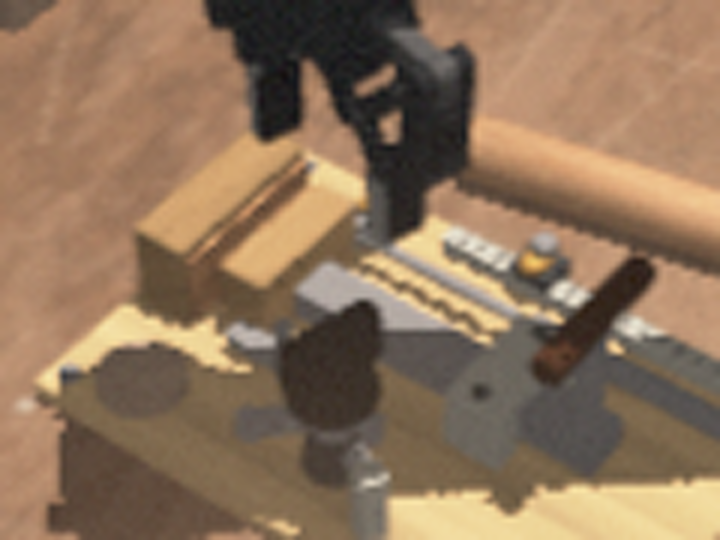

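The knob's wing now lies across the slide and stays there, at zoom (330,350). Now the handle.

```bash
python3 -m jog '[[[-31,-8,-42],[0,0,0],100],[[-31,0,-42],[0,0,0],100],[[0,0,0],[0,-8,0],100],[[0,0,0],[0,-7,0],100],[[0,0,0],[0,0,0],100]]' >/dev/null
python3 st.py .5169 .0586 .12 169.9
python3 - <<'E'
from h import *
from rig import cams,telemetry
F=cams.grab_frame("scene");f=F["color"][...,::-1]
cv2.imwrite("pics/scene6.png",cv2.resize(f[150:250,210:330],None,fx=6,fy=6,interpolation=cv2.INTER_CUBIC))
q=np.load("q.npy");G=pert(F,q[9:15])
for y in(-.038,0,.038): print("bar",((proj(G,J2W(q[:3],(-.1,y,.1)))[0]-[210,150])*6).round())
E
```

```text
(array([-5.5, 71.1, -1.5]), array([0.06, 0.32, 1.16])) [0.5212 0.0594 0.1912] [-0.  -0.3 -0.8] [ 0.05 -0.01  0.05] 0.998 8.97 q [ 0.51  0.27 -0.8   1.92  0.24  1.03 -0.56]
bar [522. 323.]
bar [473. 376.]
bar [422. 431.]
```

View pics/scene6.png

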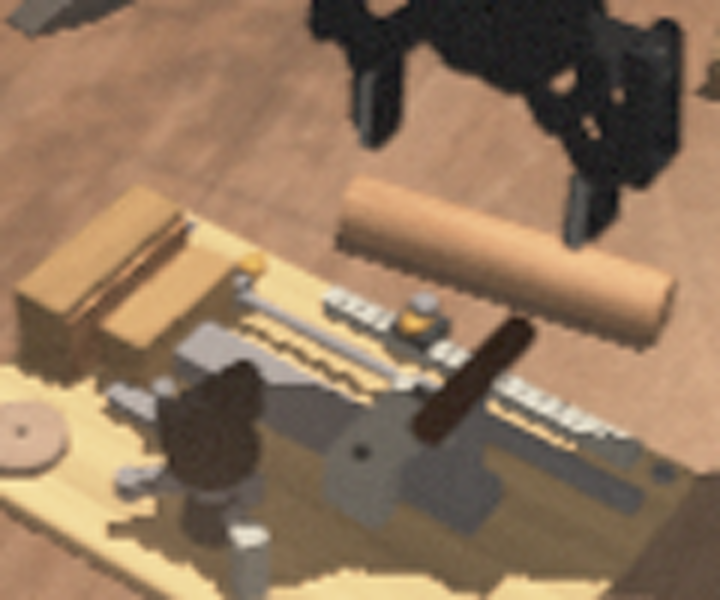

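Predicted bar ends (522,323) and (422,431) match the picture, so I'll descend to the handle.

```bash
python3 -m jog '[[[-5,40,-1],[0,0,1],80],[[0,40,0],[0,0,0],80],[[0,8,0],[0,0,0],80],[[0,0,0],[0,0,0],80],[[0,0,0],[0,0,0],80]]' >/dev/null
python3 st.py .5169 .0586 .081 169.9
python3 - <<'E'
from h import *
from rig import cams,telemetry
F=cams.grab_frame("scene");f=F["color"][...,::-1]
cv2.imwrite("pics/scene7.png",cv2.resize(f[150:250,210:330],None,fx=6,fy=6,interpolation=cv2.INTER_CUBIC))
E
```

```text
(array([-6.2, 25.5, -3.4]), array([-0.11, -0.08,  0.76])) [0.5232 0.0609 0.1066] [ 0.4 -0.1  0.8] [ 0.05 -0.02 -0.03] 0.802 9.65 q [ 0.45  0.4  -0.74  1.98  0.35  0.88 -0.66]
```

View pics/scene7.png

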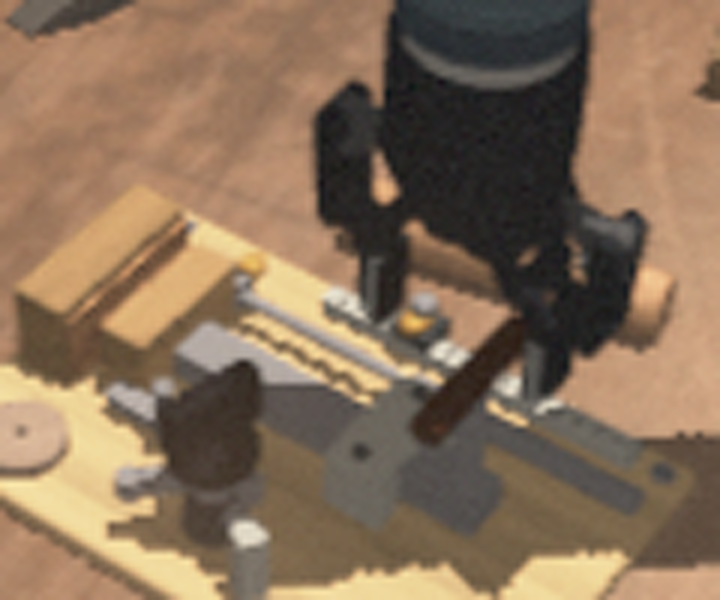

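```bash
python3 -m jog '[[[-6,8,-3],[0,0,0.7],80],[[0,17,0],[0,0,0],80],[[0,0,0],[0,0,0],60],[[0,0,0],[0,0,0],45],[[0,0,0],[0,0,0],45]]' >/dev/null
python3 st.py .5169 .0586 .081 169.9
python3 - <<'E'
from h import *
from rig import cams,telemetry
F=cams.grab_frame("scene");f=F["color"][...,::-1]
cv2.imwrite("pics/scene8.png",cv2.resize(f[150:250,210:330],None,fx=6,fy=6,interpolation=cv2.INTER_CUBIC))
E
```

```text
(array([-1.1,  0.6, -0.4]), array([-0.13, -0.12,  0.22])) [0.518  0.0588 0.0816] [ 0.9 -0.6 -0.4] [ 0.01 -0.05  0.04] 0.447 10.32 q [ 0.43  0.44 -0.72  2.    0.38  0.84 -0.68]
```

View pics/scene8.png

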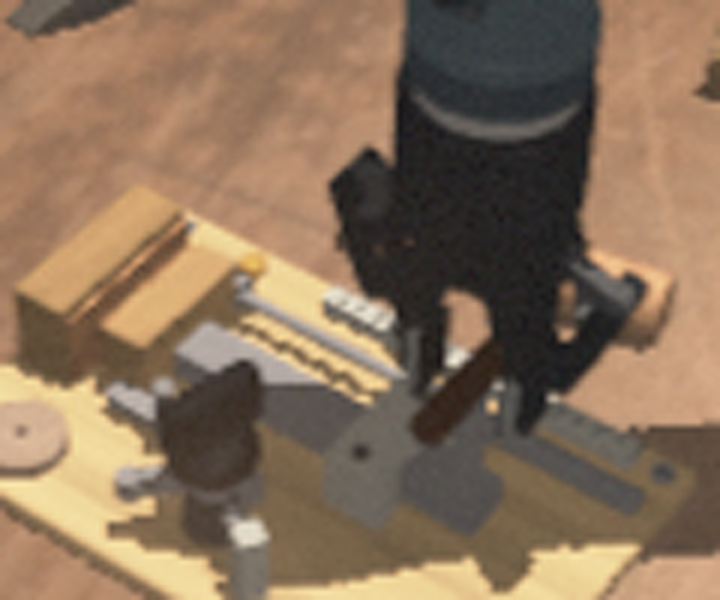

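The fingers straddle the crossbar centrally, at zoom (425,375) and (525,410). I'll grip.

```bash
python3 -m jog '[[[0,0,0],[0,0,0],10],[[0,0,0],[0,0,0],0],[[0,0,0],[0,0,0],0],[[0,0,0],[0,0,0],0],[[0,0,0],[0,0,0],0]]' >/dev/null
python3 st.py .5169 .0586 .081 169.9
python3 - <<'E'
from h import *
from rig import cams,telemetry
s=telemetry.state();q=np.load("q.npy")
print((R.from_euler("z",-q[2]).apply(s["ee_pos"]-[q[0],q[1],0])*1000).round(1))
F=cams.grab_frame("top");f=F["color"][...,::-1]
cv2.imwrite("pics/top8.png",cv2.resize(f[130:230,190:310],None,fx=6,fy=6,interpolation=cv2.INTER_CUBIC))
E
```

```text
(array([ 0.1,  1.1, -0.5]), array([-0.08, -0.15,  0.11])) [0.5169 0.0591 0.0821] [ 0.8 -0.6  1.8] [ 0.03  0.32 -0.04] 0.164 11.0 q [ 0.43  0.43 -0.72  2.    0.38  0.85 -0.68]
[-100.1    0.6   82.1]
```

View pics/top8.png

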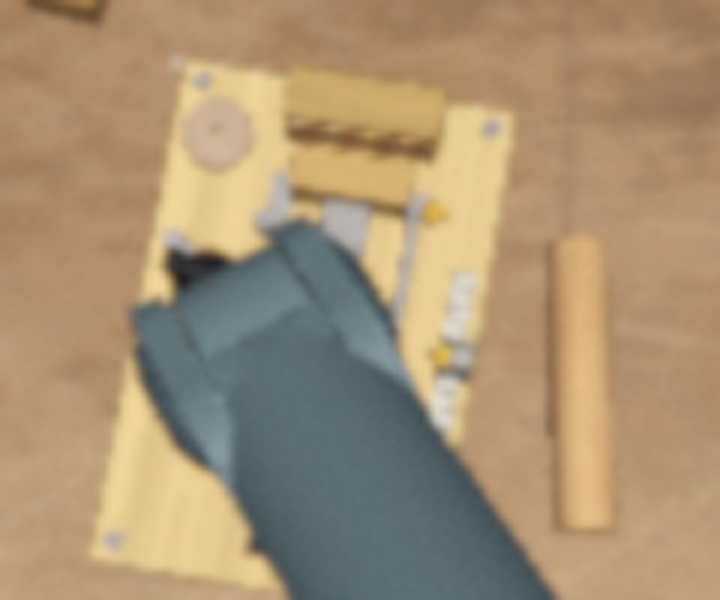

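```bash
python3 -m jog '[[[-10,0,0],[0,0,0],0],[[-14,0,0],[0,0,0],0],[[-14,0,0],[0,0,0],0],[[-14,0,0],[0,0,0],0],[[-10,0,0],[0,0,0],0]]'
cat > look.py <<'E'
import sys
from h import *
from rig import cams,telemetry
s=telemetry.state();q=np.load("q.npy")
e=R.from_quat(s["ee_rot"]).as_matrix()
print("tcp jig",(R.from_euler("z",-q[2]).apply(s["ee_pos"]-[q[0],q[1],0])*1000).round(1),"F jig",R.from_euler("z",-q[2]).apply(s["contact_force"]).round(1),s["torque"].round(2),"x heading",np.degrees(np.arctan2(e[1,0],e[0,0])).round(2),"tilt",e[2].round(3),round(s["opening"],3),round(s["time"],2))
for n,(r,c) in dict(top=(155,235),scene=(180,230)).items():
    f=cams.grab_frame(n)["color"][...,::-1]; cv2.imwrite(f"pics/{n}_{sys.argv[1]}_full.png",f)
    cv2.imwrite(f"pics/{n}_{sys.argv[1]}.png",cv2.resize(f[r:r+50,c:c+70],None,fx=10,fy=10,interpolation=cv2.INTER_CUBIC))
E
python3 look.py a
```

```text
time: 11.68
ee_pos: [0.4746, 0.0673, 0.0822]
ee_rot: [-0.699, 0.049, -0.08, 0.709]
contact_force: [9.7, -0.9, -10.6]
opening: 0.163
tcp jig [-143.2    1.2   82.2] F jig [  9.8   0.8 -10.6] [-0.22 -1.29  0.05] x heading -10.49 tilt [ 0.043 -0.999  0.018] 0.163 11.68
```

View pics/top_a.png

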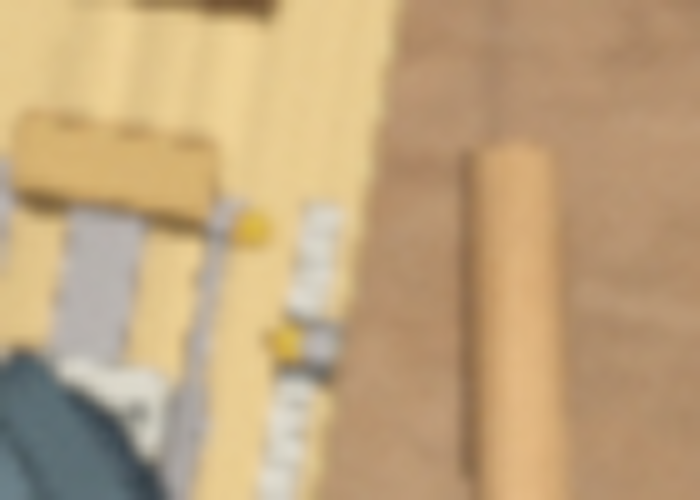

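View pics/scene_a.png

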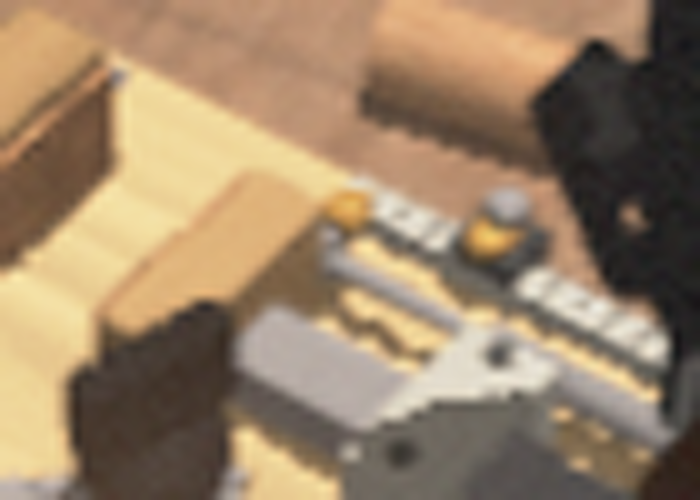

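```bash
cat > brass.py <<'E'
import sys
from h import *
from rig import cams
q=np.load("q.npy"); j=q[:3]
F={n:cams.grab_frame(n) for n in("top","scene")}
G={"top":pert(F["top"],q[3:9]),"scene":pert(F["scene"],q[9:15])}
inv=lambda w:(R.from_euler("z",-j[2]).apply(np.array(w)-[j[0],j[1],0])*1000).round(1)
def run(im,n):
    hsv=cv2.cvtColor(im,cv2.COLOR_BGR2HSV).astype(float)
    w=np.clip((hsv[...,1]-125)/60,0,1)*(abs(hsv[...,0]-22)<6)*(hsv[...,2]>110)
    k,l,st,c=cv2.connectedComponentsWithStats((w>0).astype(np.uint8),connectivity=8)
    out=[]
    for i in range(1,k):
        m=(l==i)*w; 
        if m.sum()<2: continue
        yy,xx=np.nonzero(m); u=(np.average(xx,weights=m[yy,xx]),np.average(yy,weights=m[yy,xx]))
        p=inv(onz(G[n],u,.036))
        if -90<p[0]<80 and -75<p[1]<-40: out.append((np.round(u,2),round(m.sum(),1),"z33",inv(onz(G[n],u,.033))[:2],"z40",inv(onz(G[n],u,.04))[:2]))
    return out
for n in F:
    if len(sys.argv)>1 and sys.argv[1]=="0":
        for r in run(cv2.imread(f"pics/{n}0.png"),n): print(n,"shut",*r)
    for r in run(F[n]["color"][...,::-1].copy(),n): print(n,"now",*r)
E
python3 brass.py 0
```

```text
top shut [261.98 165.1 ] 3.8 z33 [ 53.  -48.9] z40 [ 51.3 -49. ]
top shut [262.92 188.86] 2.8 z33 [-27.1 -64.9] z40 [-28.3 -64.9]
top now [259.81 177.79] 3.4 z33 [  8.5 -48.6] z40 [  7.1 -48.7]
top now [262.93 188.89] 2.8 z33 [-27.2 -64.9] z40 [-28.4 -64.9]
scene shut [251.64 193.6 ] 3.2 z33 [ 57.6 -55.6] z40 [ 53.1 -49.8]
scene shut [278.46 203.42] 3.2 z33 [-25.9 -68. ] z40 [-29.6 -62.1]
scene now [264.04 200.4 ] 4.2 z33 [ 13.2 -54.1] z40 [  9.2 -48.3]
scene now [278.28 203.44] 3.3 z33 [-25.5 -67.6] z40 [-29.2 -61.7]
```

```bash
python3 st.py .4746 .0673 .0815 169.9; python3 -m jog '[[[-12,0,0],[0,0,0],0],[[-12,0,0],[0,0,0],0],[[-10,0,0],[0,0,0],0],[[-7,0,0],[0,0,0],0],[[-5,0,0],[0,0,0],0]]'; python3 look.py b; python3 brass.py;python3 st.py .4746 .0673 .0815 169.9
```

```text
(array([0.5, 0.7, 0. ]), array([-0.98, -0.36,  2.36])) [0.4741 0.0673 0.0822] [ 7.8 -0.3 -8.8] [-0.13 -1.06 -0.01] 0.166 11.88 q [ 0.46  0.34 -0.76  2.12  0.35  0.76 -0.7 ]
time: 12.5
ee_pos: [0.4514, 0.0718, 0.0828]
ee_rot: [-0.694, 0.034, -0.098, 0.713]
contact_force: [11.0, -0.4, -14.1]
opening: 0.162
tcp jig [-166.8    1.5   82.8] F jig [ 10.9   1.5 -14.1] [-0.32 -1.26  0.01] x heading -10.74 tilt [ 0.088 -0.996  0.035] 0.162 12.5
top now [258.65 184.74] 3.2 z33 [-15.6 -48.5] z40 [-16.9 -48.6]
top now [262.93 188.92] 2.7 z33 [-27.4 -64.9] z40 [-28.5 -64.9]
scene now [271.25 203.93] 2.8 z33 [-10.9 -54.6] z40 [-14.7 -48.8]
scene now [278.5  203.49] 3.4 z33 [-26.1 -67.8] z40 [-29.8 -61.9]
(array([23.8,  3.4, -0.2]), array([-1.96, -0.54,  4.98])) [0.4511 0.0718 0.0828] [ 10.1  -0.8 -12.5] [-0.38 -1.18  0.02] 0.166 12.7 q [ 0.48  0.27 -0.79  2.2   0.32  0.68 -0.71]
```

```bash
python3 -m jog '[[[-7,0,0],[-0.7,0,3],0],[[-7,0,0],[-0.6,-0.3,3],0],[[-6,0,0],[-0.3,0,2.5],0],[[-5,0,0],[0,0,2],0],[[-4,0,0],[0,0,1.5],0]]'>/dev/null; python3 look.py c; python3 brass.py;python3 st.py .4746 .0673 .0815 169.9
```

```text
tcp jig [-168.9    1.3   83.7] F jig [  8.4   1.4 -14.8] [-0.45 -2.78 -0.17] x heading -10.36 tilt [-0.069 -0.997  0.025] 0.157 13.32
top now [258.81 184.41] 3.4 z33 [-14.4 -48.9] z40 [-15.7 -49. ]
top now [262.92 188.88] 2.7 z33 [-27.2 -64.9] z40 [-28.4 -64.9]
scene now [270.9  203.84] 3.8 z33 [ -9.9 -54.3] z40 [-13.8 -48.5]
scene now [278.27 203.54] 3.4 z33 [-25.7 -67.3] z40 [-29.4 -61.4]
(array([25.1,  0.5, -0. ]), array([-1.45, -0.32, -3.84])) [0.45   0.0718 0.0837] [ 11.1  -0.5 -15.4] [-0.52 -2.95 -0.09] 0.159 13.53 q [ 0.49  0.36 -0.79  2.1   0.27  0.85 -0.64]
```

```bash
python3 -m jog '[[[-7,1,0],[-0.5,0,-1],0],[[-7,1,0],[-0.5,0,-0.5],0],[[-6,1,0],[-0.3,0,0],0],[[-5,0.5,0],[0,0,0],0],[[-5,0,0],[0,0,0],0]]'>/dev/null; python3 look.py d; python3 brass.py;python3 st.py .4746 .0673 .0815 169.9
```

```text
tcp jig [-169.7    1.2   83.5] F jig [ 10.9   1.7 -16.6] [-0.14 -1.61  0.04] x heading -10.72 tilt [ 0.018 -1.     0.022] 0.163 14.15
top now [258.68 185.09] 3.4 z33 [-16.8 -48.8] z40 [-18.  -48.9]
top now [262.92 188.88] 2.8 z33 [-27.2 -64.9] z40 [-28.4 -64.9]
scene now [272.15 204.12] 3.4 z33 [-13.4 -55.4] z40 [-17.2 -49.6]
scene now [278.24 203.46] 3.2 z33 [-25.5 -67.5] z40 [-29.2 -61.6]
(array([26.8,  2.5,  0.1]), array([-1.22, -0.6 ,  1.  ])) [0.4482 0.0721 0.0835] [ 11.3  -0.8 -13.4] [-0.2  -1.51  0.02] 0.168 14.35 q [ 0.48  0.31 -0.79  2.16  0.3   0.76 -0.68]
```

```bash
python3 -m jog '[[[-9,1,0],[-0.5,0,0.7],0],[[-8,1,0],[-0.4,0,0.7],0],[[-6,1,0],[-0.3,0,0.7],0],[[-5,0.5,0],[0,0,0.7],0],[[-5,0,0],[0,0,0.7],0]]'>/dev/null; python3 look.py e; python3 brass.py;python3 st.py .4746 .0673 .0815 169.9
```

```text
tcp jig [-175.1    1.2   83.6] F jig [ 11.9   1.7 -17.4] [-0.14 -1.95  0.1 ] x heading -10.85 tilt [ 0.01  -1.     0.018] 0.161 14.97
top now [258.3  186.67] 3.0 z33 [-22.3 -48.4] z40 [-23.5 -48.5]
top now [262.94 188.85] 2.7 z33 [-27.1 -64.9] z40 [-28.3 -64.9]
scene now [275.87 204.19] 7.5 z33 [-21.8 -61.3] z40 [-25.5 -55.4]
(array([32. ,  2.4,  0.3]), array([-1.01, -0.75,  0.59])) [0.4431 0.073  0.0835] [ 11.4  -1.3 -14.1] [-0.21 -1.83  0.1 ] 0.164 15.18 q [ 0.48  0.3  -0.79  2.16  0.29  0.77 -0.69]
```

```bash
python3 -m jog '[[[-8,2,0],[-0.5,0,0.6],0],[[-6,2,0],[-0.4,0,0.6],0],[[-5,1,0],[0,0,0.6],0],[[-5,1,0],[0,0,0.6],0],[[-5,1,0],[0,0,0.6],0]]'>/dev/null; python3 look.py f; python3 brass.py;python3 st.py .4746 .0673 .0815 169.9
```

```text
tcp jig [-173.3    1.2   83.4] F jig [ 9.6  0.6 -6.9] [-0.4  -1.44  0.2 ] x heading -10.97 tilt [ 0.016 -1.     0.017] 0.162 15.8
top now [258.57 186.07] 3.1 z33 [-20.1 -49. ] z40 [-21.4 -49.1]
top now [262.9  188.88] 2.8 z33 [-27.2 -64.8] z40 [-28.4 -64.8]
scene now [278.11 203.52] 3.1 z33 [-25.3 -67.1] z40 [-29.  -61.2]
scene now [272.99 204.83] 3.1 z33 [-16.8 -54.5] z40 [-20.6 -48.7]
(array([30. ,  2.4,  0.3]), array([-0.97, -0.86,  0.93])) [0.445  0.0727 0.0834] [10.7 -2.4 -8.1] [-0.39 -1.4   0.24] 0.16 16.0 q [ 0.48  0.3  -0.79  2.16  0.3   0.76 -0.69]
```

View pics/top_f.png

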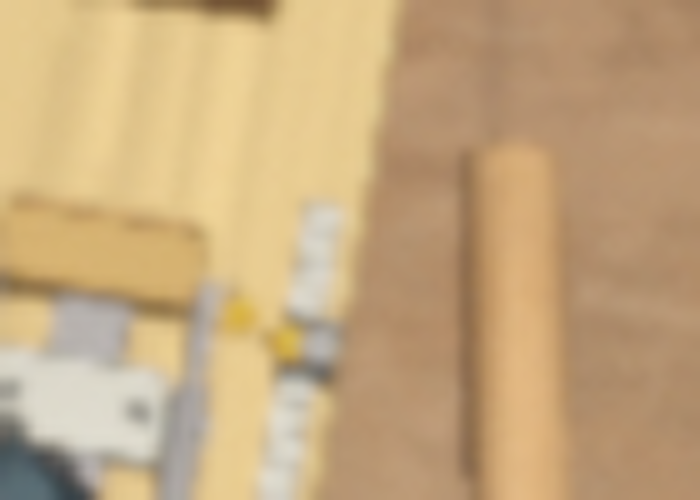

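View pics/scene_f.png

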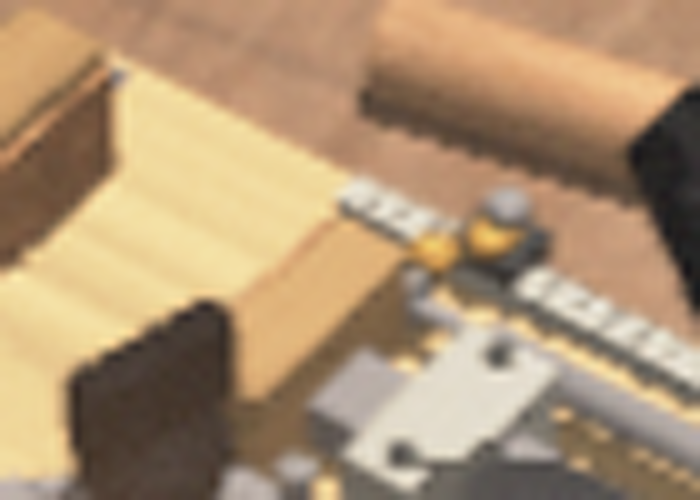

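```bash
python3 -m jog '[[[-9,0.5,0],[-0.4,-0.4,0.7],0],[[-7,0.5,0],[-0.4,-0.4,0.7],0],[[-6,0.5,0],[0,0,0.6],0],[[-6,0.5,0],[0,0,0.6],0],[[-6,0.5,0],[0,0,0.6],0]]'>/dev/null; python3 look.py g; python3 brass.py;python3 st.py .4746 .0673 .0815 169.9
```

```text
tcp jig [-179.7    1.4   83.5] F jig [ 11.9   1.  -13.6] [-0.39 -1.81 -0.01] x heading -10.53 tilt [ 0.014 -1.     0.023] 0.167 16.62
top now [260.38 188.4 ] 6.3 z33 [-27.  -56.2] z40 [-28.2 -56.3]
scene now [276.47 204.83] 7.9 z33 [-24.5 -60.2] z40 [-28.2 -54.3]
(array([36.5,  2.5,  0. ]), array([-1.3 , -0.41,  0.82])) [0.4387 0.0739 0.0835] [ 11.5  -0.4 -12.3] [-0.37 -1.81 -0.01] 0.165 16.82 q [ 0.49  0.29 -0.8   2.18  0.28  0.75 -0.68]
```

```bash
cat > split.py <<'E'
# weighted brass centroids split along jig y at z 36
from h import *
import sys
from rig import cams
q=np.load("q.npy"); j=q[:3]
inv=lambda w:R.from_euler("z",-j[2]).apply(np.array(w)-[j[0],j[1],0])*1000
def go(im,f,n):
    g=pert(f,q[3:9] if n=="top" else q[9:15])
    c0,c1,r0,r1=(245,275,155,200) if n=="top" else (240,290,185,215)
    hsv=cv2.cvtColor(im,cv2.COLOR_BGR2HSV).astype(float)
    w=np.clip((hsv[...,1]-125)/60,0,1)*(abs(hsv[...,0]-22)<6)*(hsv[...,2]>110)
    P=[];M=[]
    for r in range(r0,r1):
        for c in range(c0,c1):
            if w[r,c]>0:
                a=inv(onz(g,(c,r),.040));b=inv(onz(g,(c,r),.033))
                if a[1]>-57: P.append((w[r,c],*a[:2]))
                else: M.append((w[r,c],*b[:2]))
    for k,L in(("ptr z40",P),("mark z33",M)):
        L=np.array(L)
        L=L[(abs(L[:,2]+57)<18)&(abs(L[:,1]-np.median(L[:,1]))<12)]
        print(n,k,"x",np.average(L[:,1],weights=L[:,0]).round(2),"y",np.average(L[:,2],weights=L[:,0]).round(1),"w",L[:,0].sum().round(1))
for n in("top","scene"):
    f=cams.grab_frame(n)
    for t in sys.argv[1:]: print(t); go(cv2.imread(f"pics/{n}{t}.png"),f,n)
    go(f["color"][...,::-1].copy(),f,n)
E
python3 split.py 0 _f_full
```

```text
0
top ptr z40 x 51.34 y -49.0 w 3.8
top mark z33 x -27.14 y -64.9 w 2.8
_f_full
top ptr z40 x -21.46 y -49.0 w 3.3
top mark z33 x -27.22 y -65.0 w 2.8
top ptr z40 x -28.09 y -48.7 w 3.3
top mark z33 x -27.16 y -64.6 w 2.8
0
scene ptr z40 x 53.09 y -49.5 w 3.1
scene mark z33 x -25.91 y -68.0 w 3.2
_f_full
scene ptr z40 x -20.2 y -48.6 w 3.3
scene mark z33 x -25.97 y -67.9 w 3.6
scene ptr z40 x -26.98 y -49.7 w 4.6
scene mark z33 x -25.82 y -68.0 w 3.3
```

View pics/top_g.png

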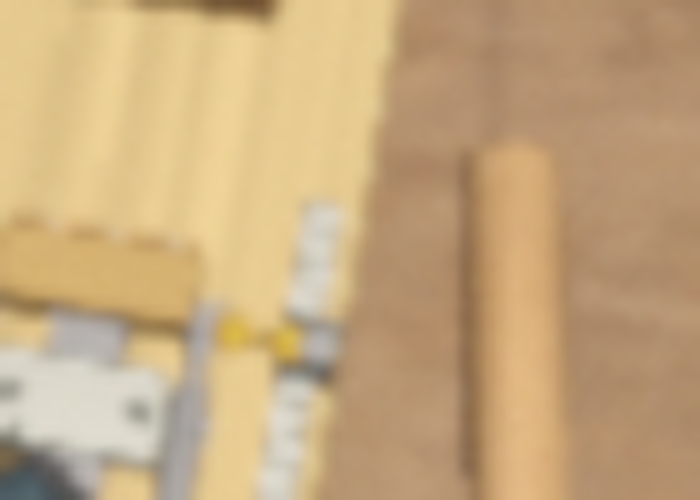

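View pics/scene_g.png

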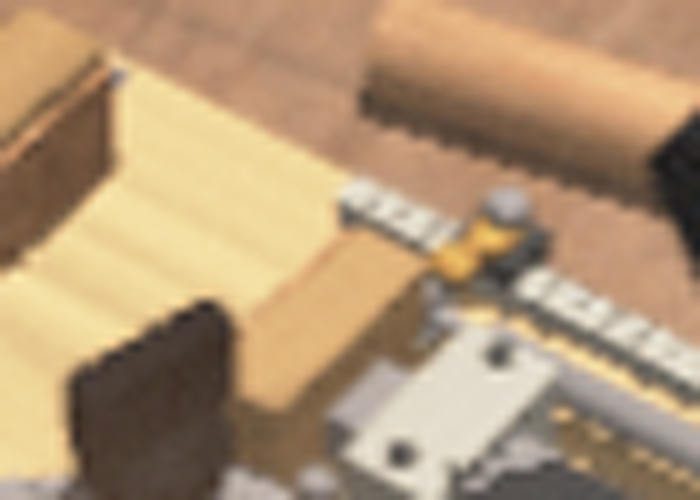

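The pointer overshoots the mark by about 1 mm: top says 0.9, scene 1.1, and TCP travel agrees. I'll ease it back.

```bash
python3 -m jog '[[[-5.5,0.5,0],[-0.3,-0.2,0.7],0],[[-5.5,0.5,0],[-0.3,-0.2,0.7],0],[[-5.2,0.5,0],[0,0,0.6],0],[[-5.2,0.5,0],[0,0,0.6],0],[[-5.2,0.5,0],[0,0,0.6],0]]'>/dev/null; python3 look.py h; python3 split.py; python3 look.py h2
```

```text
tcp jig [-179.8    1.5   83.5] F jig [ 10.3   0.1 -12.9] [-0.42 -1.75 -0.03] x heading -10.46 tilt [ 0.01  -0.999  0.031] 0.16 17.55
top ptr z40 x -27.97 y -48.8 w 3.4
top mark z33 x -27.28 y -64.7 w 2.8
scene ptr z40 x -27.24 y -49.4 w 4.9
scene mark z33 x -25.78 y -68.2 w 3.2
tcp jig [-179.8    1.5   83.5] F jig [ 11.9   0.5 -12.7] [-0.44 -1.7  -0.06] x heading -10.47 tilt [ 0.01  -0.999  0.031] 0.166 17.75
```

```bash
python3 -m jog '[[[-5,0.5,0],[-0.5,-0.1,0.7],0],[[-5,0.5,0],[-0.5,-0.1,0.7],0],[[-5,0.5,0],[0,0,0.6],0],[[-5.1,0.5,0],[0,0,0.6],0],[[-5.1,0.5,0],[0,0,0.6],0]]'>/dev/null; python3 look.py i; python3 split.py; python3 look.py i2
```

```text
tcp jig [-179.8    1.5   83.5] F jig [ 10.7   1.3 -12.3] [-0.4  -1.7  -0.01] x heading -10.53 tilt [ 0.004 -1.     0.031] 0.16 18.48
top ptr z40 x -27.65 y -48.7 w 3.8
top mark z33 x -27.22 y -64.7 w 2.9
scene ptr z40 x -26.85 y -49.6 w 4.4
scene mark z33 x -25.75 y -67.9 w 3.2
tcp jig [-179.8    1.5   83.5] F jig [ 10.4   1.1 -12. ] [-0.44 -1.67 -0.  ] x heading -10.53 tilt [ 0.004 -1.     0.031] 0.166 18.68
```

```bash
python3 -m jog '[[[-4.5,0.5,0],[-0.5,0,0.6],0],[[-4.7,0.5,0],[-0.5,0,0.6],0],[[-4.8,0.5,0],[0,0,0.6],0],[[-5,0.5,0],[0,0,0.6],0],[[-5,0.5,0],[0,0,0.6],0]]'>/dev/null; python3 look.py k; python3 split.py; python3 look.py k2
```

```text
tcp jig [-178.8    1.5   83.5] F jig [ 10.7   1.2 -11.7] [-0.47 -1.65  0.03] x heading -10.67 tilt [ 0.002 -1.     0.03 ] 0.16 19.4
top ptr z40 x -26.94 y -48.7 w 3.6
top mark z33 x -27.15 y -64.8 w 2.9
scene ptr z40 x -26.53 y -50.5 w 5.2
scene mark z33 x -25.73 y -68.0 w 3.2
tcp jig [-178.8    1.5   83.5] F jig [ 11.3   0.4 -12.1] [-0.38 -1.68  0.03] x heading -10.67 tilt [ 0.002 -1.     0.03 ] 0.159 19.6
```

```bash
python3 look.py l; python3 split.py; python3 look.py m
python3 - <<'E'
import cv2
f=cv2.imread("pics/scene_m_full.png");cv2.imwrite("pics/sm.png",cv2.resize(f[130:250,190:350],None,fx=5,fy=5,interpolation=cv2.INTER_CUBIC))
E
```

```text
tcp jig [-178.8    1.5   83.5] F jig [ 10.2   0.8 -11.1] [-0.43 -1.7   0.04] x heading -10.68 tilt [ 0.002 -1.     0.03 ] 0.168 19.7
top ptr z40 x -26.98 y -48.7 w 3.6
top mark z33 x -27.15 y -64.9 w 2.9
scene ptr z40 x -26.73 y -50.9 w 4.6
scene mark z33 x -25.74 y -67.9 w 3.2
tcp jig [-178.8    1.5   83.5] F jig [ 11.1   0.7 -11.9] [-0.43 -1.67  0.04] x heading -10.67 tilt [ 0.002 -1.     0.03 ] 0.167 19.9
```

View pics/sm.png

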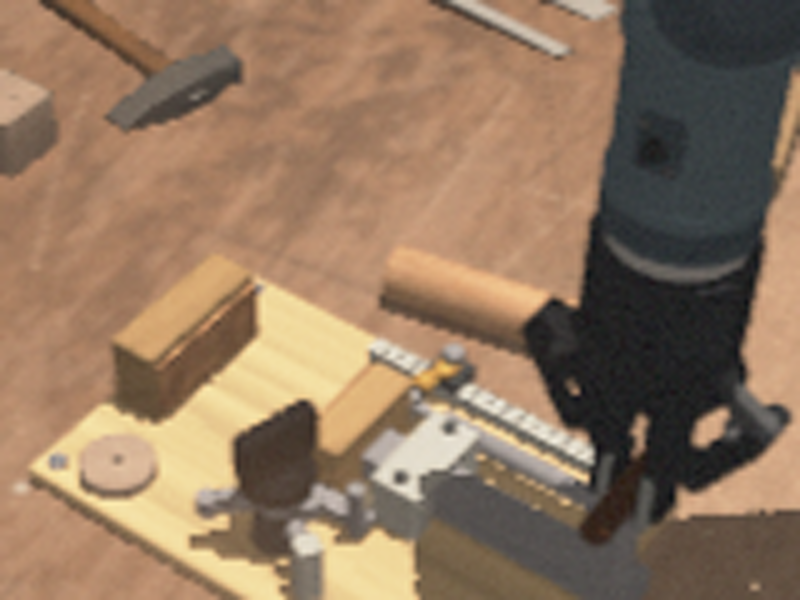

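View pics/top_m.png

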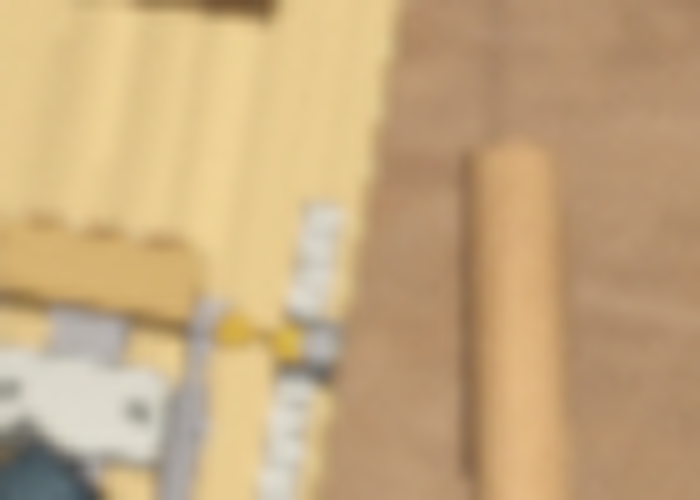

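In the pictures, the pointer at top zoom (232,329) and the marker tip at (287,342) lie on one cross-line. The jaw, TCP and forces are steady, and the knob is still turned. Handing in.

```bash
python3 -c "
from rig import arm,telemetry
print(arm.sign_off()); s=telemetry.state(); print(s['time'],s['ee_pos'],s['opening'])"
```

```text
the job is handed in; nothing more can be done
None
the job is handed in; nothing more can be done
```

I turned the lock knob about 75° counter-clockwise, then gripped the T-handle and pulled the jaw out about 78.7 mm to the marker. I handed in at about 20 s, still gripping the handle.

**Lock knob:** I didn't measure its angle after letting go. The pictures show the wing across the slide with the cam arm swung away, and the jaw then moved freely.

**Alignment at the mark:**

| Check | Pointer relative to the mark |
|---|---|
| Top view | 0.2 mm short |
| Scene view | about 0.8–1.0 mm past |
| Travel of the gripper | within about 0.3 mm |

The two views disagree by about 1 mm, which is within the stated 2 mm camera calibration. I first went about 1 mm too far and eased the jaw back.

**Holding still:** the gripper stayed at the same place over the last 0.5 s of readings. The spring was pulling at about 11 N. The tool was also pulling up on the handle at about 12 N, which I did not remove.

**Other things:** the marker did not shift in any measurement. Nothing lying about that shows in the last pictures looks moved. I didn't check the tape measure, tall block and sander at the end.

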